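# Restock a tight row of glass jars at the sweet-bread stall

## Robot

A 6-joint arm with a two-finger parallel gripper is mounted at the origin on the work surface. World frame = base frame: x ahead of the robot, y to its left, z up, the work surface at z = 0. Lengths are in m, angles in rad, forces in N, time in s.
With the tool pointing down it reaches from about 0.2 to 0.875 m from the base axis. Payload 3.4 kg.
Tool frame: the origin (TCP) lies on the mounting face of the last link; the fingertips stand 199 mm ahead of it and the grasp point (between the pads) lies 180 mm ahead of it (manip.tip_reach is the z of the fingertips in the tool frame, in m); z points along the fingers, y is the direction in which the jaws open and shut (so a half turn about z gives the same grasp; the last joint's range is limited). The gripper opens to 94 mm and grips with 3 to 60 N. Pads are 16 mm wide; open, the fingers measure 119 mm over their backs; the gripper's body (75 mm by 177 mm) begins 78 mm behind the grasp point.
Start: joints at [1, 0.276, 1.505, -0, 1.361, -0.121], TCP at [0.25, 0.518, 0.405] pointing down, gripper open.
Joint ranges: [-2.89, 2.89], [-0.75, 2.08], [0.22, 2.7], [-1.18, 4.32], [0.11, 2.71], [-2.7, 2.7]. Speed limits (rad/s): [2.57, 2.57, 3.14, 3.14, 3.14, 3.14].

## Interface

Orientations are given as a unit quaternion [w, x, y, z].
In Python, from plant import manip gives the robot as it stands. The module is installed in compiled form; this text tells all that it offers.
- The arm moves only by the tool send_rows, never from a script. Its argument "increments" is a list of rows, each a list of 6 numbers: the shift along the tool's x, y, z in m, then the turn, a rotation vector about the tool's x, y, z in rad. A call has 1 to 12 rows; each row shifts and turns the commanded pose from where the row before left it, along the tool's axes as they then stand; what a row does not reach is not made up. A row lasts 1/8 s, in which the tool goes at most 62.5 mm and 10.7 degrees, less where a joint would pass 70% of its speed; a pose out of reach is approached as far as the arm can. A call with a gripper value outside its range is refused whole. "jaw" is the opening, from 0 (shut) to 1 (fully open), set as the call begins (left out, the last holds). The fingers move at their own pace and stop on an object; the grip force is fixed at half the most. Time passes only in rows, so rows that do not move let the fingers close. It gives the time, the measured TCP pose, the force and the opening at its end, in the units of the state.
- manip.observe(): the state, without advancing time (a new reading comes with each control period).
- manip.snapshot(name): name is "side" or "top"; returns a dict with "frame" (384x512x3 uint8, blue, green, red), "K" (3x3 intrinsics, pixels), "origin" and "rotation" of the camera in the world. Camera axes: x right, y down, z forward; pixel columns grow to the right and rows downward; lengths in m; the calibration is good to about 2 mm. A picture is of the moment at which its call begins. There is no depth.
- manip.hand_in(): hands the job in, once; it reports no verdict.
Trained networks look in the newest picture that a camera, given by its name, has taken for a name from the list of things; names that differ only in an ending like _2 or _b are one class to them, and where a whole thing is asked for, a point or a joint stands for the part that bears it (a point fixed in the world has none). Each returns a list of dicts, best first, with "confidence" (0 to 1); they miss things now and then, are a little off and sometimes report something else, mostly with a low value. They report only what shows in the picture. A call takes as long as a camera call.
- manip.find_in(camera, name): "box" ([centre column, centre row, width, height] in pixels, round what is visible of it).
- manip.trace(camera, name): "pixels" (384x512 bool, what is visible of it) and "box" ([centre column, centre row, width, height] in pixels, round what is visible of it).
The state is a dict: "clock": time; "q": joint angles; "joint_velocities": joint speeds; "joint_efforts": joint torques, N m; "ee_pos": TCP position; "eef_rot": TCP orientation; "force": force on the tool from outside, world axes, zero at the start; "moment": the same for the moment, N m; "width": finger opening in m.
Only numpy, scipy, OpenCV 4.12 (cv2) and the standard library are available. Lean on these libraries where they do the work, as an engineer would, in place of code of your own. Each camera call takes 0.05 s, during which the arm holds its last target. There are 200 camera calls.

## Task

One squat caramel jar is left standing on the table; put it back in the row on the jar shelf, into the gap between the two squat jars like it. The gap is too narrow: nudge the jars on each side along the shelf, away from the gap, until they are all close up against the end dividers, then slide the loose jar in so that it stands upright on the shelf in line with the others, close to the back rail. It is all glass, so feel your way and keep every push under about 20 newtons: do not ram the row, force the jar in, lift or tip the jars of the row, or drop the jar, and leave everything else on the table where it is.

Things in the scene. Friction and masses are not known exactly. Their poses are not given: they have to be found in the camera images.
- shelf: Wooden jar shelf, fixed: deck 560 mm long (y axis, along the row), 90 mm deep (x axis, from the open front on the robot's side to the back rail), its top 20 mm above the table. Origin: centre of the underside. The row, from +y to -y: two taller jars, left squat jar, gap (24 to 27 mm at the start), right squat jar, two taller jars, all 56 mm wide, near the rail, 1 or 2 mm apart.
- rail (a point): Top inner edge of the shelf's 12 mm thick back rail, half-way along it: 33 mm behind the shelf's middle line, 45 mm above the table. Two thin steel end dividers, 71 mm high, hook over the rail and hold the row between them. They stand up to 30 mm off the shelf's middle and are not measured: each side can move 5 to 28 mm, to be felt. With both sides pushed up to them the gap is about 2.5 mm wider than a jar.
- jar_new_mid (a point): The loose squat caramel jar: amber glass, round, 56 mm in diameter, 86 mm tall, about 0.3 kg; the top 20 mm is a brass-coloured lid 52 mm in diameter. It stands upright on the open table in front of the shelf. The point is its centre, 43 mm above its foot; z is its upright axis.
- jar_left_mid (a point): The row's squat jar on the gap's left (the shelf's +y) side: same shape and size as the loose one. It slides on the deck under a few newtons; it and the two taller jars beyond it together take 3 to 9 N, and the force rises steeply when they are up against the divider. The point is its centre, 43 mm above the deck.
- jar_right_mid (a point): The squat jar of the row on the gap's right (-y of the shelf) side, same shape, size and behaviour, with two taller jars beyond it. The point is its centre, 43 mm above the deck.
- honey_b: The taller jar next beyond the left squat jar: 56 mm in diameter up to 58 mm, then a neck and a white cap 38 mm in diameter, 98 mm tall. Origin: centre of its foot. A like jar, not measured, stands between it and the left divider.
- honey_c: The taller jar next beyond the right squat jar, of the same shape. Origin: centre of its foot. A like jar, not measured, stands between it and the right divider.
- syrup: Bystander: round syrup bottle, 58 mm in diameter, 120 mm tall, standing on the table in front of the shelf. Origin: centre of its foot.
- coin_dish: Bystander: round white dish with coins, 92 mm in diameter, 18 mm tall, in front of the shelf. Origin: centre of its foot. The loose jar, the syrup bottle and the dish stand side by side 0.13 m or more apart, in any order.
- tongs: Bystander: steel bread tongs lying on the table, 240 mm long, 12 mm high. Origin: under its middle.
- napkins: Bystander: steel napkin holder, 95 x 110 mm, 89 mm tall. Origin: centre of its underside.
- bun_a: Bystander: sugar-topped bun, 96 mm across, 46 mm tall. Origin: centre of its underside.
- bun_b: Bystander: sugar-topped bun, 90 mm across, 44 mm tall. Origin: centre of its underside.

How it is judged:
At the end, for the whole second after the job is handed in: the loose jar stands upright, at rest, on the deck between the two squat jars (axes within 64 mm, those two over 108 mm apart); it, they and the next taller jars are upright and in line, their axes at most 4 mm in front of the shelf's middle line (horizontal distance between jar_new_mid and jar_left_mid below 0.064 m and horizontal distance between jar_new_mid and jar_right_mid below 0.064 m and horizontal distance between jar_left_mid and jar_right_mid above 0.108 m and x of each of jar_new_mid, jar_left_mid, jar_right_mid, honey_b, honey_c in the frame of shelf above -0.004 m and height (world z) of jar_new_mid between 0.059 and 0.067 m and angle between each of jar_new_mid, jar_left_mid, jar_right_mid, honey_b, honey_c's own z axis and vertical below 0.07 rad and linear speed of each of jar_new, jar_left, jar_right below 0.01 m/s); the robot touches nothing.
It fails at once if the row is rammed: a squat jar and the taller jar beyond it are pressed together too hard (contact force between jar_left and honey_b above 22 N or contact force between jar_right and honey_c above 22 N).
It fails at once if the loose jar is forced or dropped: pressed too hard on a squat jar of the row or on the shelf, or moving fast close above the deck (contact force between jar_new and jar_left above 22 N or contact force between jar_new and jar_right above 22 N or contact force between jar_new and shelf above 45 N or (linear speed of jar_new above 0.33 m/s and height (world z) of jar_new_mid below 0.085 m and x of jar_new_mid in the frame of shelf above -0.045 m)).
It fails at once if a jar of the row is tipped (angle between any of jar_left_mid, jar_right_mid, honey_b, honey_c's own z axis and vertical above 0.35 rad).
It fails at once if a jar of the row is lifted off the deck (height (world z) of any of jar_left_mid, jar_right_mid above 0.08 m or height (world z) of any of honey_b, honey_c above 0.037 m).
It fails at once if a bystander is shifted (distance of any of syrup, coin_dish, tongs, napkins, bun_a, bun_b from where it was at the start of the episode above 0.02 m).
It also fails if it takes over 72 s, if anything falls off the work surface, if the arm or the gripper's body presses on something with over 40 N, if the wrist force passes 120 N, or if a joint passes its speed limit or range.

## Working session

There is one attempt and no reset: what is moved stays moved. The work goes in short steps, Python scripts to look and compute and a tool call to move; the robot and the scene stay as the last step left them, time stands still between calls to the robot, and variables do not carry over. Pictures are saved under pics/ and viewed, about 8 in all and at most 12, crops included, and the job is handed in when it is done.

Besides the shell and the picture viewer there is one more tool, called as a command line: name --pt "numbers of a row" for each row, then --argument value for the rest. send_rows: Moves the arm, as the interface text tells. Its arguments: {"type":"object","properties":{"increments":{"type":"array","items":{"type":"array","items":{"type":"number"}}},"jaw":{"type":"number"}},"required":["increments"]}

```bash
mkdir -p pics; cat > h.py <<'E'
import numpy as np, cv2
from plant import manip
def snap(n,out=None):
    s=manip.snapshot(n); s={k:np.array(v) for k,v in s.items()}
    if out: cv2.imwrite('pics/'+out,s['frame'])
    return s
def ray(s,u,v):
    d=s['rotation']@np.linalg.solve(s['K'],[u,v,1.]); return s['origin'],d/np.linalg.norm(d)
def at(s,u,v,z):
    o,d=ray(s,u,v); return o+d*(z-o[2])/d[2]
def proj(s,p):
    c=s['K']@(s['rotation'].T@(np.array(p)-s['origin'])); return c[:2]/c[2]
E
python3 - <<'E'
from h import *
o=manip.observe(); print({k:np.round(v,3) for k,v in o.items()}, manip.tip_reach)
S={}
for n in('side','top'):
    S[n]=snap(n,n+'0.png'); print(n,S[n]['origin'],S[n]['rotation'].round(3).tolist(),S[n]['K'].tolist())
    for t in('jar_new_mid','jar_left_mid','jar_right_mid','honey_b','syrup','coin_dish','shelf','napkins'):
        for d in manip.find_in(n,t)[:6]: print(n,t,np.round(d['confidence'],2),np.round(d['box'],1))
a=np.hstack([S['side']['frame'],S['top']['frame']])
cv2.imwrite('pics/a.png',S['side']['frame'])
E
```

```text
{'clock': np.float64(0.0), 'q': array([ 1.   ,  0.277,  1.506,  0.   ,  1.361, -0.121]), 'joint_velocities': array([ 0.   ,  0.001,  0.   , -0.001,  0.   , -0.   ]), 'joint_efforts': array([ 2.0000e-03, -4.0458e+01, -2.3723e+01,  7.0000e-02,  3.5000e-02,
       -0.0000e+00]), 'ee_pos': array([0.25 , 0.518, 0.404]), 'eef_rot': array([-0.   ,  0.223,  0.975, -0.001]), 'force': array([ 0.689, -0.118,  0.208]), 'moment': array([-0.006,  0.005, -0.038]), 'width': np.float64(0.094)} 0.1992
side [ 0.24576303 -0.58960795  0.88936207] [-0.328, 0.917, -0.217, 0.073] [[387.8832036333856, 0.0, 248.66675717933614], [0.0, 387.8832036333856, 195.40560697094028], [0.0, 0.0, 1.0]]
side jar_new_mid 0.87 [252.7 270.7  22.9  33.8]
side jar_left_mid 0.77 [271.6 167.1  21.5  30.8]
side jar_right_mid 0.61 [252.2 267.6  22.1  41.1]
side jar_right_mid 0.59 [278.  187.9  21.7  33.8]
side honey_b 0.79 [261.6 154.6  16.9  28.1]
side honey_b 0.78 [287.7 203.8  17.4  31.4]
side syrup 0.89 [197.7 170.7  22.8  40.6]
side coin_dish 0.73 [221.7 225.1  33.7  26.5]
side coin_dish 0.32 [261.7 155.6  18.2  30.7]
side shelf 0.75 [282.9 202.4 101.9 157.9]
side shelf 0.67 [170.  146.3  29.   26.7]
side napkins 0.66 [204.1 108.5  36.   42.6]
top [0.34894199 0.02501738 1.41557212] [-0.042, 0.708, -0.703, 0.051] [[481.448098718016, 0.0, 256.51078204656164], [0.0, 481.448098718016, 195.27246528063017], [0.0, 0.0, 1.0]]
top jar_new_mid 0.75 [319.5 220.9  25.4  21.4]
top jar_left_mid 0.72 [231.  156.4  17.   26.1]
top jar_right_mid 0.79 [261.5 160.3  18.7  26.5]
top honey_b 0.82 [279.1 163.9  19.7  15.9]
top honey_b 0.6 [211.1 156.5  19.9  19. ]
top syrup 0.71 [197.3 223.8  17.8  20.5]
top coin_dish 0.72 [260.2 226.3  31.6  29.8]
top shelf 0.63 [249.6 161.4 193.5  55.1]
top shelf 0.38 [199.1 222.9  21.3  22.9]
top napkins 0.83 [ 99.7 178.9  45.3  30.6]
top napkins 0.4 [262.1 158.8  20.2  26. ]
```

```bash
python3 - <<'E'
s=open('h.py').read()
s=s.replace("    if out:","    from scipy.spatial.transform import Rotation as R\n    if s['rotation'].shape==(4,): s['rotation']=R.from_quat(np.roll(s['rotation'],-1)).as_matrix()\n    if out:",1)
open('h.py','w').write(s)
import cv2
a=cv2.imread('pics/top0.png')[90:270,140:400]; cv2.imwrite('pics/top0c.png',cv2.resize(a,None,fx=3,fy=3,interpolation=2))
a=cv2.imread('pics/side0.png')[90:310,150:390]; cv2.imwrite('pics/side0c.png',cv2.resize(a,None,fx=2.7,fy=2.7,interpolation=2))
E
```

```text
(no output)
```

View pics/top0c.png

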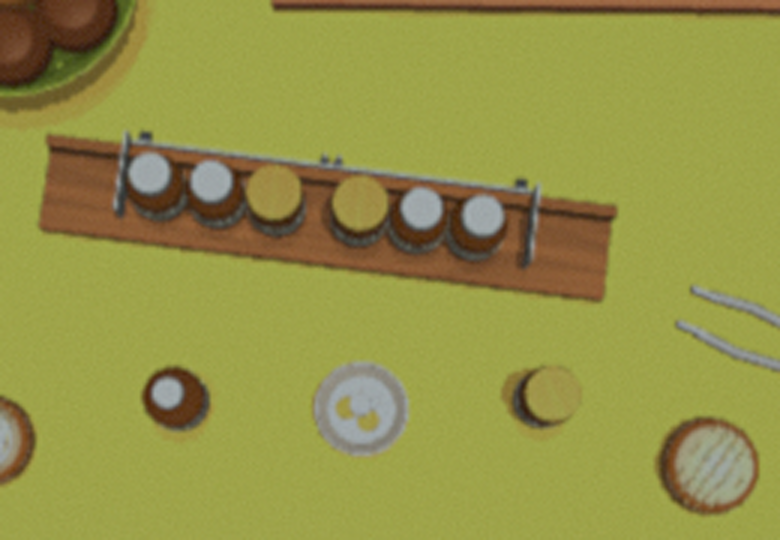

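View pics/side0c.png

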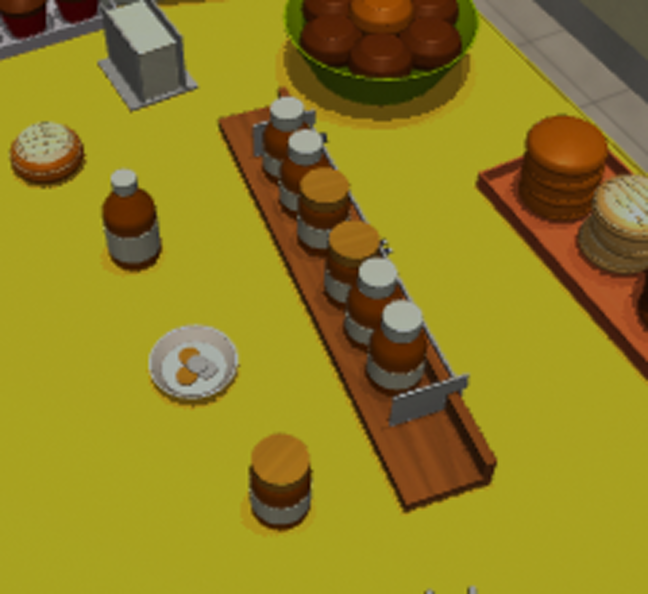

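```bash
python3 - <<'E'
from h import *
t=snap('top'); s=snap('side')
hsv=cv2.cvtColor(t['frame'],cv2.COLOR_BGR2HSV)
for c,r in((324,221),(231,154),(260,158),(230,215),(170,160)): print(hsv[r,c])
c=lambda x,y:(140+x/3,90+y/3)
for n,p,z in[('new',c(552,394),.086),('L',c(275,192),.106),('R',c(359,203),.106),('h',c(151,173),.118),('hb',c(211,181),.118),('hc',c(421,207),.118),('h',c(483,215),.118),('syr',c(167,392),.12),('dish',c(361,408),.018),
 ('dFL',c(40,229),.02),('dFR',c(602,300),.02),('railBL',c(49,135),.045),('railBR',c(616,206),.045),('divLtop f',c(121,213),.071),('divL b',c(127,133),.071),('divR f',c(527,265),.071),('divR b',c(537,186),.071)]:
    print(n,at(t,*p,z).round(4))
g=lambda x,y:(150+x/2.7,90+y/2.7)
for n,p,z in[('new',g(281,460),.086),('L',g(324,187),.106),('R',g(354,242),.106),('hb',g(305,143),.118),('hc',g(378,273),.118),('dFR',g(407,508),.02),('dFL',g(219,122),.02)]:
    print('side',n,at(s,*p,z).round(4))
E
```

```text
[ 29 130 161]
[ 25 142 158]
[ 25 138 159]
[ 31 141 163]
[ 13 150 139]
new [ 0.4534 -0.18    0.086 ]
L [0.637  0.0774 0.106 ]
R [ 6.273e-01 -3.000e-04  1.060e-01]
h [0.651  0.1907 0.118 ]
hb [0.6441 0.1357 0.118 ]
hc [ 0.6216 -0.0569  0.118 ]
h [ 0.6146 -0.1137  0.118 ]
syr [0.45   0.1713 0.12  ]
dish [ 0.4438 -0.005   0.018 ]
dFL [0.6168 0.3104 0.02  ]
dFR [ 0.551  -0.2403  0.02  ]
railBL [0.7048 0.2998 0.045 ]
railBR [ 0.6396 -0.2507  0.045 ]
divLtop f [0.6231 0.2241 0.071 ]
divL b [0.7007 0.2205 0.071 ]
divR f [ 0.5765 -0.1601  0.071 ]
divR b [ 0.6528 -0.1704  0.071 ]
side new [ 0.4548 -0.1817  0.086 ]
side L [0.6365 0.0765 0.106 ]
side R [ 0.6266 -0.0045  0.106 ]
side hb [0.6437 0.1332 0.118 ]
side hc [ 0.6217 -0.0584  0.118 ]
side dFR [ 0.552  -0.2441  0.02  ]
side dFL [0.6177 0.3061 0.02  ]
```

The shelf is yawed about −0.119 rad, centred near (0.6285, 0.029). The gap centre sits at about shelf y +0.008. The left side has about 5 mm of travel and the right side about 25 mm. First I turn the tool so its axes match the shelf (tool x = row, tool y = depth).

send_rows --pt "0 0 0 0 0 0.155" --pt "0 0 0 0 0 0.155" --pt "0 0 0 0 0 0.155" --pt "0 0 0 0 0 0.155" --pt "0 0 0 0 0 0.155" --pt "0 0 0 0 0 0.155" --pt "0 0 0 0 0 0.155" --pt "0 0 0 0 0 0.155" --pt "0 0 0 0 0 0" --jaw 0

```text
clock: 2.12
ee_pos: [0.25, 0.5178, 0.4047]
eef_rot: [-0.0, 0.747, 0.664, 0.0]
force: [0.6, 0.1, 0.2]
width: 0.0073
```

```bash
cat >> h.py <<'E'
yaw=-0.119; C=np.array([.6285,.029]); ex=np.array([np.cos(yaw),np.sin(yaw)]); ey=np.array([-ex[1],ex[0]])
sh=lambda p:np.array([(np.array(p)[:2]-C)@ex,(np.array(p)[:2]-C)@ey])
def st():
    from scipy.spatial.transform import Rotation as R
    o=manip.observe(); M=R.from_quat(np.roll(o['eef_rot'],-1)).as_matrix()
    print('t',round(float(o['clock']),2),'shelf xy',sh(o['ee_pos']).round(4),'tipz',round(o['ee_pos'][2]-.1992,4),'tool y ang',np.arctan2(M[1,1],M[0,1]).round(4),'z',M[:,2].round(3),
      'F shelf',np.round([o['force'][:2]@ex,o['force'][:2]@ey,o['force'][2]],2),'w',round(float(o['width']),4),'q',np.round(o['q'],2))
E
python3 -c "
from h import *
st()"
```

```text
t 2.12 shelf xy [-0.4339  0.4404] tipz 0.2055 tool y ang -0.1172 z [-0.  0. -1.] F shelf [0.61 0.2  0.22] w 0.0073 q [1.   0.28 1.5  0.   1.36 1.12]
```

send_rows --pt "-0.036 0.0364 0 0 0 0" --pt "-0.036 0.0364 0 0 0 0" --pt "-0.036 0.0364 0 0 0 0" --pt "-0.036 0.0364 0 0 0 0" --pt "-0.036 0.0364 0 0 0 0" --pt "-0.036 0.0364 0 0 0 0" --pt "-0.036 0.0364 0 0 0 0" --pt "-0.036 0.0364 0 0 0 0" --pt "-0.036 0.0364 0 0 0 0" --pt "-0.036 0.0364 0 0 0 0" --pt "-0.036 0.0364 0 0 0 0" --pt "-0.036 0.0364 0 0 0 0.0"

```text
clock: 3.62
ee_pos: [0.6334, 0.0356, 0.4047]
eef_rot: [-0.0, 0.747, 0.665, 0.0]
force: [-0.0, 0.2, 0.1]
width: 0.0005
```

send_rows --pt "0 0 0.03 0 0 0.002" --pt "0 0 0.03 0 0 0" --pt "0 0 0.01 0 0 0" --pt "0 0 0 0 0 0"

```text
clock: 4.12
ee_pos: [0.6324, 0.0372, 0.3344]
eef_rot: [-0.0, 0.748, 0.664, -0.0]
force: [-0.5, 0.3, 0.0]
width: 0.0008
```

```bash
python3 - <<'E'
from h import *
st()
s=snap('side'); a=s['frame'][90:270,210:350]
cv2.imwrite('pics/s1.png',cv2.resize(a,None,fx=3.3,fy=3.3,interpolation=2))
E
```

```text
t 4.12 shelf xy [0.0029 0.0086] tipz 0.1352 tool y ang -0.1196 z [-0.001  0.    -1.   ] F shelf [-0.51  0.2   0.02] w 0.0008 q [-0.05  0.41  1.48  0.    1.25  0.07]
```

View pics/s1.png

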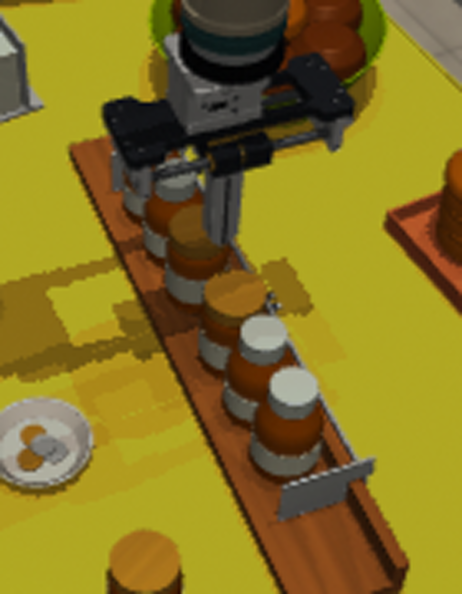

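The picture shows the closed fingers above the gap, with the tip at about crop pixel (222, 240) between the two brass lids. I'm descending gently.

send_rows --pt "0 0 0.015 0 0 0" --pt "0 0 0.01 0 0 0" --pt "0 0 0.01 0 0 0" --pt "0 0 0.01 0 0 0" --pt "0 0 0 0 0 0"

```text
clock: 4.8
ee_pos: [0.6322, 0.0371, 0.2885]
eef_rot: [-0.001, 0.749, 0.663, -0.001]
force: [0.3, 0.5, -0.6]
width: 0.0002
```

send_rows --pt "0 0 0.014 0 0 0" --pt "0 0 0.014 0 0 0" --pt "0 0 0.014 0 0 0" --pt "0 0 0.014 0 0 0" --pt "0 0 0 0 0 0"

```text
clock: 5.42
ee_pos: [0.632, 0.0376, 0.2316]
eef_rot: [-0.001, 0.749, 0.663, -0.001]
force: [0.4, 3.8, -2.4]
width: 0.0005
```

```bash
python3 -c "
from h import *
st()"
```

```text
t 5.42 shelf xy [0.0025 0.009 ] tipz 0.0324 tool y ang -0.121 z [-0.003  0.001 -1.   ] F shelf [-0.1   3.84 -2.39] w 0.0005 q [-0.05  0.5   1.61  0.    1.03  0.07]
```

send_rows --pt "0.0015 0 0 0 0 0" --pt "0.0015 0 0 0 0 0" --pt "0.001 0 0 0 0 0" --pt "0.001 0 0 0 0 0" --pt "0 0 0 0 0 0"

```text
clock: 6.05
ee_pos: [0.6331, 0.042, 0.2338]
eef_rot: [0.0, 0.749, 0.663, 0.0]
force: [-0.5, -0.1, -0.5]
width: 0.0005
```

```bash
python3 -c "
from h import *
st()"
```

```text
t 6.05 shelf xy [0.003  0.0134] tipz 0.0346 tool y ang -0.1209 z [ 0. -0. -1.] F shelf [-0.48 -0.16 -0.5 ] w 0.0005 q [-0.04  0.49  1.61 -0.    1.04  0.08]
```

send_rows --pt "0.001 0 0 0 0 0" --pt "0.001 0 0 0 0 0" --pt "0 0 0 0 0 0"

```text
clock: 6.42
ee_pos: [0.6333, 0.0441, 0.2337]
eef_rot: [-0.0, 0.749, 0.663, 0.0]
force: [0.3, -0.4, 0.2]
width: 0.0004
```

send_rows --pt "0.001 0 0 0 0 0" --pt "0.001 0 0 0 0 0" --pt "0 0 0 0 0 0"

```text
clock: 6.8
ee_pos: [0.6336, 0.0458, 0.2337]
eef_rot: [0.0, 0.749, 0.663, -0.0]
force: [-0.3, -1.8, 0.8]
width: 0.0007
```

send_rows --pt "0.001 0 0 0 0 0" --pt "0.0 0 0 0 0 0"

```text
clock: 7.05
ee_pos: [0.6337, 0.0468, 0.2337]
eef_rot: [0.0, 0.749, 0.663, -0.0]
force: [-0.1, -2.6, 0.1]
width: 0.0007
```

send_rows --pt "0.001 0 0 0 0 0" --pt "0.001 0 0 0 0 0" --pt "0 0 0 0 0 0"

```text
clock: 7.42
ee_pos: [0.6338, 0.0484, 0.2337]
eef_rot: [0.001, 0.748, 0.663, -0.001]
force: [-0.9, -5.3, 0.3]
width: 0.0004
```

send_rows --pt "0.001 0 0 0 0 0" --pt "0.001 0 0 0 0 0" --pt "0 0 0 0 0 0"

```text
clock: 7.8
ee_pos: [0.6341, 0.0502, 0.2337]
eef_rot: [0.001, 0.748, 0.663, -0.001]
force: [-1.0, -6.0, 1.0]
width: 0.0003
```

send_rows --pt "0.001 0 0 0 0 0" --pt "0 0 0 0 0 0"

```text
clock: 8.05
ee_pos: [0.6342, 0.0512, 0.2337]
eef_rot: [0.001, 0.748, 0.663, -0.001]
force: [-0.1, -6.7, 0.5]
width: 0.0007
```

send_rows --pt "0.001 0 0 0 0 0" --pt "0 0 0 0 0 0"

```text
clock: 8.3
ee_pos: [0.6343, 0.0521, 0.2337]
eef_rot: [0.001, 0.748, 0.663, -0.001]
force: [-0.4, -5.1, 1.2]
width: 0.0002
```

send_rows --pt "0.001 0 0 0 0 0" --pt "0 0 0 0 0 0"

```text
clock: 8.55
ee_pos: [0.6344, 0.0531, 0.2337]
eef_rot: [0.001, 0.748, 0.663, -0.001]
force: [-0.4, -5.3, 0.7]
width: 0.0003
```

send_rows --pt "0.001 0 0 0 0 0" --pt "0 0 0 0 0 0"

```text
clock: 8.8
ee_pos: [0.6345, 0.054, 0.2337]
eef_rot: [0.001, 0.748, 0.663, -0.001]
force: [-0.9, -6.4, -0.1]
width: 0.0003
```

send_rows --pt "0.001 0 0 0 0 0" --pt "0 0 0 0 0 0"

```text
clock: 9.05
ee_pos: [0.6346, 0.0543, 0.2338]
eef_rot: [0.001, 0.748, 0.663, -0.001]
force: [-1.4, -9.2, 1.3]
width: 0.0003
```

send_rows --pt "0.001 0 0 0 0 0" --pt "0 0 0 0 0 0"

```text
clock: 9.3
ee_pos: [0.6347, 0.0547, 0.2338]
eef_rot: [0.002, 0.748, 0.664, -0.002]
force: [-2.1, -11.8, 1.3]
width: 0.0005
```

Left side is up against its divider (force climbs 5 → 12 N). Now the right side.

send_rows --pt "-0.004 0 0 0 0 0" --pt "-0.004 0 0 0 0 0" --pt "-0.004 0 0 0 0 0" --pt "-0.003 0 0 0 0 0" --pt "-0.002 0 0 0 0 0" --pt "0 0 0 0 0 0"

```text
clock: 10.05
ee_pos: [0.6328, 0.0399, 0.2337]
eef_rot: [-0.0, 0.749, 0.663, 0.0]
force: [-0.1, -0.5, -0.4]
width: 0.0004
```

send_rows --pt "-0.001 0 0 0 0 0" --pt "-0.001 0 0 0 0 0" --pt "-0.001 0 0 0 0 0" --pt "-0.001 0 0 0 0 0" --pt "0 0 0 0 0 0"

```text
clock: 10.68
ee_pos: [0.6324, 0.037, 0.2338]
eef_rot: [-0.001, 0.749, 0.663, 0.001]
force: [-0.2, 5.3, 0.1]
width: 0.0006
```

send_rows --pt "-0.001 0 0 0 0 0" --pt "-0.001 0 0 0 0 0" --pt "-0.001 0 0 0 0 0" --pt "-0.001 0 0 0 0 0" --pt "0 0 0 0 0 0"

```text
clock: 11.3
ee_pos: [0.632, 0.0333, 0.2338]
eef_rot: [-0.001, 0.749, 0.663, 0.001]
force: [0.5, 5.2, 0.4]
width: 0.0002
```

send_rows --pt "-0.001 0 0 0 0 0" --pt "-0.001 0 0 0 0 0" --pt "-0.001 0 0 0 0 0" --pt "-0.001 0 0 0 0 0" --pt "0 0 0 0 0 0"

```text
clock: 11.92
ee_pos: [0.6315, 0.0293, 0.2338]
eef_rot: [-0.001, 0.749, 0.663, 0.001]
force: [1.0, 5.4, 0.8]
width: 0.0006
```

send_rows --pt "-0.001 0 0 0 0 0" --pt "-0.001 0 0 0 0 0" --pt "-0.001 0 0 0 0 0" --pt "-0.001 0 0 0 0 0" --pt "0 0 0 0 0 0"

```text
clock: 12.55
ee_pos: [0.631, 0.0253, 0.2338]
eef_rot: [-0.001, 0.749, 0.663, 0.001]
force: [1.1, 6.2, -0.3]
width: 0.0006
```

send_rows --pt "-0.001 0 0 0 0 0" --pt "-0.001 0 0 0 0 0" --pt "-0.001 0 0 0 0 0" --pt "-0.001 0 0 0 0 0" --pt "0 0 0 0 0 0"

```text
clock: 13.18
ee_pos: [0.6305, 0.0213, 0.2338]
eef_rot: [-0.001, 0.749, 0.663, 0.001]
force: [1.3, 6.0, -0.1]
width: 0.0002
```

send_rows --pt "-0.001 0 0 0 0 0" --pt "-0.001 0 0 0 0 0" --pt "-0.001 0 0 0 0 0" --pt "-0.001 0 0 0 0 0" --pt "0 0 0 0 0 0"

```text
clock: 13.8
ee_pos: [0.63, 0.0174, 0.2338]
eef_rot: [-0.001, 0.749, 0.663, 0.001]
force: [0.9, 5.0, -0.0]
width: 0.0005
```

send_rows --pt "-0.001 0 0 0 0 0" --pt "-0.001 0 0 0 0 0" --pt "-0.0005 0 0 0 0 0" --pt "0 0 0 0 0 0"

```text
clock: 14.3
ee_pos: [0.6297, 0.0149, 0.2337]
eef_rot: [-0.001, 0.749, 0.663, 0.001]
force: [0.5, 4.4, 0.5]
width: 0.0004
```

send_rows --pt "-0.001 0 0 0 0 0" --pt "0 0 0 0 0 0"

```text
clock: 14.55
ee_pos: [0.6296, 0.0139, 0.2338]
eef_rot: [-0.001, 0.749, 0.663, 0.001]
force: [1.3, 5.5, 0.5]
width: 0.0006
```

send_rows --pt "-0.001 0 0 0 0 0" --pt "0 0 0 0 0 0"

```text
clock: 14.8
ee_pos: [0.6295, 0.0133, 0.2338]
eef_rot: [-0.001, 0.749, 0.663, 0.002]
force: [1.2, 5.8, 0.0]
width: 0.0007
```

send_rows --pt "-0.001 0 0 0 0 0" --pt "0 0 0 0 0 0"

```text
clock: 15.05
ee_pos: [0.6295, 0.0129, 0.2338]
eef_rot: [-0.002, 0.749, 0.663, 0.002]
force: [0.4, 8.8, 0.8]
width: 0.0005
```

send_rows --pt "-0.0007 0 0 0 0 0" --pt "0 0 0 0 0 0"

```text
clock: 15.3
ee_pos: [0.6294, 0.0127, 0.2339]
eef_rot: [-0.002, 0.749, 0.663, 0.003]
force: [0.7, 10.1, 0.9]
width: 0.0005
```

send_rows --pt "-0.0007 0 0 0 0 0" --pt "0 0 0 0 0 0"

```text
clock: 15.55
ee_pos: [0.6294, 0.0125, 0.234]
eef_rot: [-0.002, 0.749, 0.662, 0.003]
force: [1.8, 12.3, 0.6]
width: 0.0006
```

```bash
python3 -c "
from h import *
st()
for p in [(.6347,.0547),(.6294,.0127)]: print(sh(p))"
```

```text
t 15.55 shelf xy [ 0.0028 -0.0163] tipz 0.0348 tool y ang -0.1227 z [ 0.002  0.007 -1.   ] F shelf [ 0.35 12.43  0.57] w 0.0006 q [-0.09  0.49  1.62  0.01  1.03  0.03]
[0.00310507 0.02625431]
[ 0.00282876 -0.01607788]
```

send_rows --pt "0.008 0 0 0 0 0" --pt "0.008 0 0 0 0 0" --pt "0.005 0 0 0 0 0" --pt "0 0 -0.03 0 0 0" --pt "0 0 -0.04 0 0 0" --pt "0 0 -0.04 0 0 0" --pt "0 0 -0.02 0 0 0" --pt "0 0 0 0 0 0"

```text
clock: 16.55
ee_pos: [0.632, 0.03, 0.3655]
eef_rot: [0.002, 0.749, 0.663, 0.001]
force: [0.0, -0.6, -0.5]
width: 0.0006
```

send_rows --pt "-0.029 -0.019 0 0 0 0" --pt "-0.029 -0.019 0 0 0 0" --pt "-0.029 -0.019 0 0 0 0" --pt "-0.029 -0.019 0 0 0 0" --pt "-0.029 -0.019 0 0 0 0" --pt "-0.029 -0.019 0 0 0 0" --pt "-0.029 -0.019 0 0 0 0" --pt "-0.029 -0.019 0 0 0 0" --pt "0 0 0 0 0 0" --jaw 1

```text
clock: 17.68
ee_pos: [0.4513, -0.1828, 0.3623]
eef_rot: [-0.001, 0.75, 0.662, -0.001]
force: [0.6, 0.8, 0.4]
width: 0.087
```

```bash
python3 - <<'E'
from h import *
st(); print('target',sh((.4541,-.1808)))
t=snap('top'); a=t['frame'][125:260,170:370]
cv2.imwrite('pics/t2.png',cv2.resize(a,None,fx=4,fy=4,interpolation=2))
E
```

```text
t 17.68 shelf xy [-0.1508 -0.2313] tipz 0.1631 tool y ang -0.1243 z [-0.003  0.001 -1.   ] F shelf [0.51 0.86 0.43] w 0.087 q [-0.53  0.17  1.75 -0.    1.22 -0.4 ]
target [-0.1482593  -0.22902092]
```

View pics/t2.png

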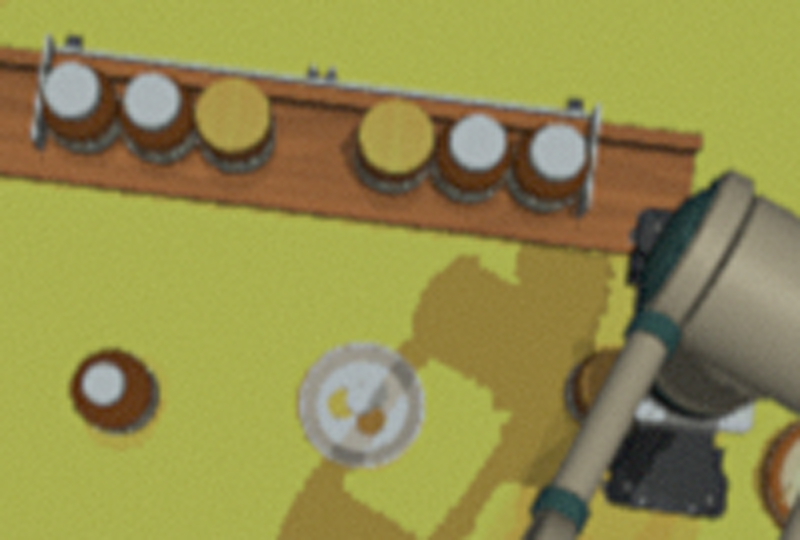

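Both sides are now closed up to the dividers: the left lid is at crop (233, 117), the right lid at (396, 138), and the dish and bottle haven't moved. Next I grasp the loose jar.

send_rows --pt "0.0022 0.0025 0.0 0 0 -0.005" --pt "0 0 0.03 0 0 0" --pt "0 0 0.03 0 0 0" --pt "0 0 0.025 0 0 0" --pt "0 0 0.025 0 0 0" --pt "0 0 0.02 0 0 0" --pt "0 0 0 0 0 0" --pt "0 0 0 0 0 0"

```text
clock: 18.73
ee_pos: [0.4563, -0.1795, 0.2341]
eef_rot: [0.0, 0.747, 0.665, 0.0]
force: [0.6, 0.2, -0.3]
width: 0.0941
```

```bash
python3 - <<'E'
from h import *
st()
t=snap('top')
for p in[(233,117),(396,138)]: print(sh(at(t,170+p[0]/4,125+p[1]/4,.106)))
for p in[(152,101),(478,142)]: print('honey',sh(at(t,170+p[0]/4,125+p[1]/4,.118)))
E
```

```text
t 18.73 shelf xy [-0.1462 -0.2275] tipz 0.0349 tool y ang -0.1149 z [ 0.001 -0.    -1.   ] F shelf [ 0.55  0.26 -0.31] w 0.0941 q [-0.52  0.31  1.93  0.    0.89 -0.4 ]
[0.00075087 0.05838918]
[ 0.00047252 -0.05553467]
honey [0.00220869 0.11416709]
honey [ 0.00234977 -0.11159868]
```

send_rows --pt "0.001 0 0 0 0 0.004" --pt "0 0 0 0 0 0" --pt "0 0 0 0 0 0" --pt "0 0 0 0 0 0" --pt "0 0 0 0 0 0" --pt "0 0 0 0 0 0" --pt "0 0 0 0 0 0" --pt "0 0 0 0 0 0" --jaw 0.4

```text
clock: 19.77
ee_pos: [0.4552, -0.1788, 0.2337]
eef_rot: [-0.0, 0.748, 0.663, -0.0]
force: [-4.4, 0.6, 4.9]
width: 0.0557
```

```bash
python3 -c "
from h import *
st()"
```

```text
t 19.77 shelf xy [-0.1474 -0.227 ] tipz 0.0345 tool y ang -0.1198 z [-0.001  0.    -1.   ] F shelf [-4.46  0.1   4.89] w 0.0557 q [-0.52  0.31  1.93 -0.    0.89 -0.4 ]
```

send_rows --pt "0 0 -0.01 0 0 0" --pt "0 0 -0.025 0 0 0" --pt "0 0 -0.03 0 0 0" --pt "0.015 0.003 0 0 0 0" --pt "0.033 0.009 0 0 0 0" --pt "0.033 0.009 0 0 0 0" --pt "0.033 0.009 0 0 0 0" --pt "0.033 0.009 0 0 0 0" --pt "0.033 0.009 0 0 0 0" --pt "0.033 0.006 0 0 0 0" --pt "0.018 0.003 0 0 0 0" --pt "0 0 0 0 0 0"

```text
clock: 21.28
ee_pos: [0.5397, 0.0448, 0.2977]
eef_rot: [-0.0, 0.747, 0.664, -0.001]
force: [-0.2, -0.2, -3.1]
width: 0.056
```

```bash
python3 - <<'E'
from h import *
st()
s=snap('side'); t=snap('top')
cv2.imwrite('pics/s3.png',np.hstack([cv2.resize(x,(390,450),interpolation=2) for x in (s['frame'][120:270,200:330],t['frame'][120:270,190:320])]))
E
```

```text
t 21.27 shelf xy [-0.0901  0.0052] tipz 0.0985 tool y ang -0.1176 z [-0.001  0.    -1.   ] F shelf [-0.16 -0.2  -3.14] w 0.056 q [-0.05  0.31  1.74 -0.    1.09  0.07]
```

View pics/s3.png

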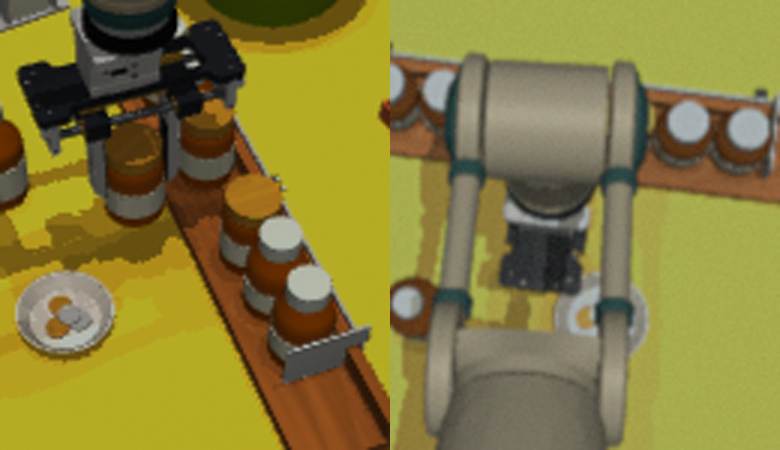

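```bash
python3 - <<'E'
from h import *
s=snap('side')
W=lambda x,y,z:[*(C+x*ex+y*ey),z]
out=s['frame'].copy()
for n,x,y,z0 in(('new',-.0901,.0052,.064),('R',.003,-.0523,.02),('L',.003,.0623,.02)):
    for h in(.02,.086): print(n,h,proj(s,W(x,y,z0+h)).round(1), 'dpix per +5mm y',(proj(s,W(x,y+.005,z0+h))-proj(s,W(x,y,z0+h))).round(2))
for nm in('jar_new_mid','jar_right_mid'):
    for d in manip.trace('side',nm)[:4]:
        m=d['pixels']; ys=np.where(m.any(1))[0]
        print(nm,round(d['confidence'],2),d['box'])
        for r in range(ys[0],ys[-1],4):
            c=np.where(m[r])[0]; print(r,c.min(),c.max() ,end=' | ') if len(c) else 0
        print()
E
```

```text
new 0.02 [244.2 183.7] dpix per +5mm y [-0.6  -1.29]
new 0.086 [243.8 167.1] dpix per +5mm y [-0.63 -1.3 ]
R 0.02 [282.7 199.9] dpix per +5mm y [-0.69 -1.31]
R 0.086 [284.1 184.5] dpix per +5mm y [-0.73 -1.33]
L 0.02 [267.7 171.6] dpix per +5mm y [-0.61 -1.16]
L 0.086 [268.4 155.8] dpix per +5mm y [-0.64 -1.17]
jar_new_mid 0.55 [246.1, 180.3, 22.0, 35.6]
160 245 245 | 164 238 252 | 168 236 253 | 172 236 253 | 176 236 254 | 180 236 254 | 184 236 254 | 188 235 254 | 192 237 252 | 
jar_right_mid 0.65 [282.9, 195.3, 17.8, 33.2]
178 281 286 | 182 276 292 | 186 275 293 | 190 274 293 | 194 274 287 | 198 273 285 | 202 273 283 | 206 274 281 |
```

send_rows --pt "0 0 0.015 0 0 -0.001" --pt "0 0 0.015 0 0 0" --pt "0 0 0.0105 0 0 0" --pt "0 0 0 0 0 0" --pt "0 0.012 0 0 0 0" --pt "0 0.012 0 0 0 0" --pt "0 0.012 0 0 0 0" --pt "0 0.01 0 0 0 0" --pt "0 0.006 0 0 0 0" --pt "0 0 0 0 0 0"

```text
clock: 22.78
ee_pos: [0.5918, 0.0374, 0.2581]
eef_rot: [-0.0, 0.748, 0.664, 0.0]
force: [-0.1, 0.2, -3.8]
width: 0.0559
```

```bash
python3 -c "
from h import *
st()"
```

```text
t 22.77 shelf xy [-0.0374  0.0039] tipz 0.0589 tool y ang -0.1191 z [-0.  0. -1.] F shelf [-0.1   0.18 -3.8 ] w 0.0559 q [-0.05  0.42  1.68  0.    1.05  0.06]
```

send_rows --pt "0.001 0.003 0.001 0 0 0" --pt "0 0.003 0 0 0 0" --pt "0 0.003 0 0 0 0" --pt "0 0.003 0 0 0 0" --pt "0 0 0 0 0 0"

```text
clock: 23.4
ee_pos: [0.6038, 0.037, 0.2572]
eef_rot: [0.0, 0.748, 0.664, 0.0]
force: [0.7, -0.4, -1.4]
width: 0.0556
```

send_rows --pt "0 0.002 0 0 0 0" --pt "0 0.002 0 0 0 0" --pt "0 0.002 0 0 0 0" --pt "0 0 0 0 0 0"

```text
clock: 23.9
ee_pos: [0.6096, 0.0363, 0.2572]
eef_rot: [0.0, 0.748, 0.664, 0.0]
force: [0.4, -0.8, -2.9]
width: 0.0558
```

send_rows --pt "0 0.002 0 0 0 0" --pt "0 0.001 0 0 0 0" --pt "0 0 0 0 0 0"

```text
clock: 24.28
ee_pos: [0.6125, 0.0359, 0.2571]
eef_rot: [-0.0, 0.748, 0.664, 0.0]
force: [-0.9, -0.1, -3.0]
width: 0.0556
```

```bash
python3 -c "
from h import *
st()"
```

```text
t 24.27 shelf xy [-0.0167  0.005 ] tipz 0.0579 tool y ang -0.119 z [ 0.  0. -1.] F shelf [-0.89 -0.17 -2.97] w 0.0556 q [-0.05  0.44  1.63  0.    1.06  0.06]
```

send_rows --pt "0 0.0015 0 0 0 0" --pt "0 0.0015 0 0 0 0" --pt "0 0 0 0 0 0"

```text
clock: 24.65
ee_pos: [0.6156, 0.0356, 0.2572]
eef_rot: [0.0, 0.748, 0.664, 0.0]
force: [0.6, 0.6, -2.4]
width: 0.0557
```

send_rows --pt "0 0.0015 0 0 0 0" --pt "0 0.0015 0 0 0 0" --pt "0 0 0 0 0 0"

```text
clock: 25.02
ee_pos: [0.6185, 0.0352, 0.2572]
eef_rot: [0.0, 0.748, 0.664, 0.0]
force: [0.6, -0.2, -3.4]
width: 0.0557
```

send_rows --pt "0 0.001 0 0 0 0" --pt "0 0.001 0 0 0 0" --pt "0 0 0 0 0 0"

```text
clock: 25.4
ee_pos: [0.6205, 0.035, 0.2572]
eef_rot: [0.0, 0.748, 0.664, 0.0]
force: [-0.2, -0.5, -2.5]
width: 0.0557
```

send_rows --pt "0 0.001 0 0 0 0" --pt "0 0.001 0 0 0 0" --pt "0 0 0 0 0 0"

```text
clock: 25.78
ee_pos: [0.6225, 0.0347, 0.2572]
eef_rot: [0.0, 0.748, 0.664, 0.0]
force: [-0.2, 0.8, -2.8]
width: 0.0555
```

send_rows --pt "0 0.001 0 0 0 0" --pt "0 0.001 0 0 0 0" --pt "0 0 0 0 0 0"

```text
clock: 26.15
ee_pos: [0.6245, 0.0345, 0.2572]
eef_rot: [0.0, 0.748, 0.664, 0.0]
force: [0.8, -0.1, -3.6]
width: 0.0556
```

send_rows --pt "0 0.001 0 0 0 0" --pt "0 0.001 0 0 0 0" --pt "0 0 0 0 0 0"

```text
clock: 26.52
ee_pos: [0.6265, 0.0343, 0.2572]
eef_rot: [0.0, 0.748, 0.664, 0.0]
force: [0.5, -0.1, -3.1]
width: 0.0556
```

send_rows --pt "0 0.001 0 0 0 0" --pt "0 0.001 0 0 0 0" --pt "0 0 0 0 0 0"

```text
clock: 26.9
ee_pos: [0.6284, 0.034, 0.2572]
eef_rot: [0.0, 0.748, 0.664, 0.0]
force: [0.9, 0.9, -2.5]
width: 0.0557
```

send_rows --pt "0 0.001 0 0 0 0" --pt "0 0.001 0 0 0 0" --pt "0 0 0 0 0 0"

```text
clock: 27.28
ee_pos: [0.6304, 0.0338, 0.2572]
eef_rot: [0.0, 0.748, 0.664, 0.0]
force: [0.3, -0.6, -1.8]
width: 0.0557
```

send_rows --pt "0 0.001 0 0 0 0" --pt "0 0 0 0 0 0"

```text
clock: 27.52
ee_pos: [0.6314, 0.0337, 0.2572]
eef_rot: [0.0, 0.748, 0.664, 0.0]
force: [0.2, 0.1, -2.4]
width: 0.0559
```

send_rows --pt "0 0.001 0 0 0 0" --pt "0 0 0 0 0 0"

```text
clock: 27.78
ee_pos: [0.6324, 0.0336, 0.2572]
eef_rot: [0.0, 0.748, 0.664, 0.0]
force: [0.7, -1.0, -2.9]
width: 0.0558
```

```bash
python3 -c "
from h import *
st()"
```

```text
t 27.77 shelf xy [0.0033 0.005 ] tipz 0.058 tool y ang -0.119 z [ 0.  0. -1.] F shelf [ 0.76 -0.89 -2.92] w 0.0558 q [-0.06  0.47  1.59  0.    1.09  0.06]
```

send_rows --pt "0 0 0.001 0 0 0" --pt "0 0 0.001 0 0 0" --pt "0 0 0 0 0 0"

```text
clock: 28.15
ee_pos: [0.6322, 0.0336, 0.255]
eef_rot: [-0.0, 0.748, 0.664, -0.0]
force: [0.3, -0.1, -1.9]
width: 0.0554
```

send_rows --pt "0 0 0.001 0 0 0" --pt "0 0 0 0 0 0"

```text
clock: 28.4
ee_pos: [0.6323, 0.0336, 0.2541]
eef_rot: [-0.0, 0.748, 0.664, -0.0]
force: [0.1, 0.3, -2.7]
width: 0.0555
```

send_rows --pt "0 0 0.0005 0 0 0" --pt "0 0 0 0 0 0"

```text
clock: 28.65
ee_pos: [0.6323, 0.0336, 0.2538]
eef_rot: [0.0, 0.748, 0.664, 0.0]
force: [0.2, 0.3, -1.7]
width: 0.0557
```

send_rows --pt "0 0 0.0005 0 0 0" --pt "0 0 0 0 0 0"

```text
clock: 28.9
ee_pos: [0.6323, 0.0336, 0.2537]
eef_rot: [0.0, 0.748, 0.664, 0.0]
force: [-0.8, 0.2, 3.0]
width: 0.0552
```

send_rows --pt "0 0 0.0003 0 0 0" --pt "0 0 0 0 0 0"

```text
clock: 29.15
ee_pos: [0.6323, 0.0336, 0.2537]
eef_rot: [0.0, 0.748, 0.664, 0.0]
force: [-1.5, -0.4, 5.5]
width: 0.0556
```

send_rows --pt "0 0 0 0 0 0" --pt "0 0 0 0 0 0" --pt "0 0 0 0 0 0" --pt "0 0 0 0 0 0" --jaw 0.75

```text
clock: 29.65
ee_pos: [0.6324, 0.0336, 0.2527]
eef_rot: [-0.0, 0.748, 0.664, 0.0]
force: [0.4, 0.1, 1.3]
width: 0.0706
```

send_rows --pt "0 0 -0.01 0 0 0" --pt "0 0 -0.02 0 0 0" --pt "0 0 -0.03 0 0 0" --pt "0 0 -0.04 0 0 0" --pt "0 0 -0.05 0 0 0" --pt "0 -0.05 -0.02 0 0 0" --pt "0 -0.06 0 0 0 0" --pt "0 -0.06 0 0 0 0" --pt "0 -0.06 0 0 0 0" --pt "0 -0.05 0 0 0 0" --pt "0 0 0 0 0 0"

```text
clock: 31.02
ee_pos: [0.3507, 0.0672, 0.4237]
eef_rot: [0.0, 0.748, 0.664, 0.0]
force: [-0.4, -0.7, -0.4]
width: 0.0705
```

```bash
python3 - <<'E'
from h import *
st()
s=snap('side'); t=snap('top')
cv2.imwrite('pics/s4.png',np.hstack([cv2.resize(x,(390,450),interpolation=2) for x in (s['frame'][120:270,220:350],t['frame'][110:260,180:310])]))
E
```

```text
t 31.02 shelf xy [-0.2803  0.0049] tipz 0.2245 tool y ang -0.1181 z [ 0.001  0.    -1.   ] F shelf [-0.33 -0.71 -0.35] w 0.0705 q [-0.01 -0.08  1.86  0.    1.35  0.11]
```

View pics/s4.png

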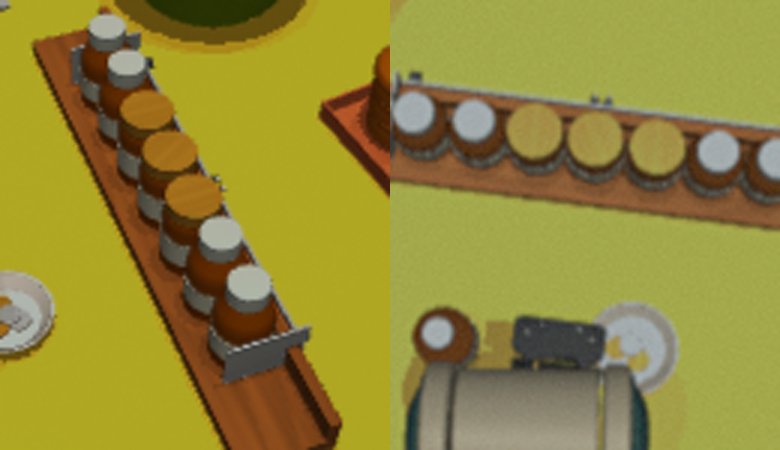

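```bash
python3 - <<'E'
from h import *
t=snap('top')
for p,z in(((474,120),.118),((534,131),.106),((596,139),.106),((657,148),.106),((718,152),.118)): print(sh(at(t,180+(p[0]-390)/3,110+p[1]/3,z)).round(4))
print(manip.hand_in())
E
```

```text
[0.0029 0.1143]
[0.0023 0.0593]
[0.0021 0.0015]
[ 0.0009 -0.0555]
[ 0.0018 -0.1112]
the job is handed in; nothing more can be done
None
```

The loose caramel jar is back in the row between the two squat jars, and I handed the job in at about 31 s of the 72 s allowed. Handing in gives no verdict, so I don't have the judge's result.

- **Making the gap:** I pushed the left side about 9 mm and the right side about 25 mm, in 1 mm steps, until each reached its divider. Measured push force peaked at about 12 N, well under the 20 N limit.
- **Placing the jar:** I gripped it front to back and slid it in from the front. The force changed by no more than about 1 N on the way in. It touched the deck at about 5 N, then I let go and moved the arm clear.

**Last checks from the pictures:**
- **Upright and in line:** all the jars in the row look upright. The three squat jars and the next taller jars are 1 to 3 mm behind the shelf's middle line.
- **Spacing:** the squat jars' axes are about 57 to 58 mm apart, and the two outer squat jars are about 115 mm apart.
- **Bystanders:** the dish and the syrup bottle look unmoved. The tongs, napkin holder and buns were not in the last picture, but the arm never went low near them.

**One disagreement:** camera positions along the row read about 4 mm to the right of where the jars were felt by touch. I used the touch-based centre for the insertion, and the jar went in without contact.

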